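Cap the vacuum sealer's nozzle for its leak test

ROBOT

A 6-joint arm with a two-finger parallel gripper is mounted at the origin on a cart in front of the work surface, level with it; the furniture and walls round the work are solid. World frame = base frame: x ahead of the robot, y to its left, z up, the work surface at z = 0. Lengths are in m, angles in degrees, forces in N, time in s.
With the tool pointing down it reaches from about 0.35 to 0.975 m from the base axis. Payload 4.9 kg.
Tool frame: the origin (TCP) lies between the finger pads; the fingertips stand 17 mm ahead of it and the grasp point (between the pads) lies 2 mm behind it; z points along the fingers, y is the line along which they close (so a half turn about z gives the same grasp; the last joint's range is limited). The gripper opens to 85 mm and grips with 20 to 120 N. Pads are 22 mm wide; open, the fingers measure 114 mm over their backs; the gripper's body (76 mm by 85 mm) begins 54 mm behind the grasp point. The pads swing forward as they close: fully open they stand 13 mm farther back than shut.
Start: joints at [-79.068, 3.019, 92.412, -0, 84.569, -6.818], TCP at [0.191, -0.595, 0.248] pointing down, gripper open.
Joint ranges: [-172.51, 172.51], [-57.92, 126.97], [3.15, 148.05], [-58.71, 238.71], [5.1, 150.11], [-179.66, 179.66]. Speed limits (degrees/s): [147.25, 147.25, 180, 180, 180, 180].

INTERFACE

Orientations are given as [roll, pitch, yaw] about the fixed x, y, z axes, in that order (R = Rz(yaw) Ry(pitch) Rx(roll)).
In Python, from plant import * gives the robot as it stands. Calls block until the motion is done:
- goto(position, orientation): joint-space move of the TCP to a pose.
- line_to(position, vel=0.15, orientation=None, f_stop=None): straight line of the TCP; orientation=None keeps the orientation; vel is the mean speed in m/s. With f_stop (N) it stops when the force on the tool has changed by that much, and returns True; else False.
- move_j(angles): joint-space move.
- move_gripper(opening): finger opening in m; the grip force is fixed at half the most; returns when the fingers have stopped.
- pause(seconds).
- solve_ik(position, orientation): joint angles nearest the present ones, or None.
- sense(): the state.
- read_camera(name): name is "scene" or "top" or "wrist"; returns (picture, depth): 400x640x3 uint8, red, green, blue; 400x640 float32, m along the optical axis (not along the pixel's ray), 0 where there is no reading.
- get_calibration(name): a dict with "K" (3x3 intrinsics, pixels), "k1" (the pictures are not rectified: a ray, as slopes to the right and down, at radius r is drawn at 1 + k1 r^2 times it, then the intrinsics apply), "extrinsics" (4x4, takes a point from camera to world coordinates); the wrist camera has in their place "hand_eye" (4x4, takes a point from camera to tool coordinates, whose origin is the TCP and whose axes are the flange's). Camera axes: x right, y up, looking along -z (the intrinsics and any distortion apply to the point x, -y, -z); pixel columns grow to the right and rows downward; lengths in m; the calibration is good to about 2 mm. A picture is of the moment at which its call begins: read the wrist's pose just before it. get_calibration takes no time and is no camera call.
A pose or a line that the arm cannot do raises PlanningError and nothing moves.
- job_done(): hands the job in; it is judged then, once.
Trained networks look in the newest picture that a camera, given by its name, has taken for a name from the list of things; names that differ only in an ending like _2 or _b are one class to them, and where a whole thing is asked for, a point or a joint stands for the part that bears it (a point fixed in the world has none). Each returns a list of dicts, best first, with "score" (0 to 1); they miss things now and then, are a little off and sometimes report something else, mostly with a low value. They report only what shows in the picture. A call takes as long as a camera call.
- spot_in(query, camera): "centre" ([x, y, z] in m, in the coordinates of the camera as it stood for that picture, good to about 4 mm: the middle of the surface that is visible of it).
The state is a dict: "time_s": time; "joint_pos": joint angles; "qd": joint speeds; "joint_efforts": joint torques, N m; "tcp_pos": TCP position; "eef_rot": TCP orientation; "force": force on the tool from outside, world axes, zero at the start; "torque": the same for the moment, N m; "finger_gap": finger opening in m; "grip_force": force on a finger pad.
Only numpy, scipy, OpenCV 4.12 (cv2) and the standard library are available. Lean on these libraries where they do the work, as an engineer would, in place of code of your own. Each camera call takes 0.05 s, during which the arm holds its last target. There are 200 camera calls.

TASK

Start the leak test of the white vacuum sealer on the worktop: press the small round key all the way down and let it come up again, then do the same with the bar-shaped key, leaving the large round key alone. Then put the grey cap over the steel suction nozzle and push it straight down until it snaps over the nozzle's bumps, and keep pushing so that it squeezes the black rubber seal well down; finish while your gripper is still holding the cap firmly pressed, because the pump draws against it. Do not disturb the salt shaker, mug or fish tin standing round it.

Things in the scene. Friction and masses are not known exactly. Their poses are not given: they have to be found in the camera images.
- sealer: Vacuum sealer: a fixed white rounded box 150 (x) x 280 (y) x 55 mm (z) with a flat top deck, origin at the centre of its underside on the worktop, axes along its sides. The nozzle stands near its -y end, three keys in a row along y on the other part.
- nozzle_foot (a point): Foot of the suction nozzle, on its axis at the level of the deck (55 mm above the worktop); z up along the nozzle, x and y as the sealer's. Seen from the sealer's centre it lies 85 mm along -y.
- nozzle_tip (a point): Top of the suction nozzle, on its axis. The nozzle is an upright steel stud, 16 mm in diameter, 26 mm high from the deck, with a tapered tip. Four sprung steel bumps stand out round it, 26 mm over the bumps, their middle 16 mm above the deck.
- seal (a joint): Squeeze of the black rubber sealing ring (43 mm wide) round the nozzle's foot, m: 0 free (its top 7 mm above the deck), 0.004 fully down; springy, about 1.8 N per mm. A snapped cap that is let go squeezes it 1 mm at most; pressing must squeeze it more than half-way (over 2 mm).
- cap_grip (a point): Centre of the grip stem of the loose grey cap (about 50 g, 56 mm high, stands upright on the worktop), on its axis, 42 mm above its underside, z up. The round stem to hold it by is 28 mm in diameter and 28 mm high; below it is a skirt 48 mm in diameter and 28 mm high, whose flat shoulder can take the push.
- cap_mouth (a point): Centre of the cap's open underside. Mouth 22 mm wide with an inner lip 4 mm high; 34 mm wide above the lip, 24 mm deep; any yaw fits. Pushed down, the lip meets the bumps about 21 mm above the deck, the push peaks at about 10 N near 19 mm, falls away to nothing by 13 mm as the lip snaps under them, then rises again on the seal from 7 down to 3 mm.
- key_small_top (a point): Centre of the top face of the small round key (17 mm in diameter, white, on a black collar), about 68 mm above the worktop; z up.
- key_small (a joint): Travel of the small round key, m: 0 up, 0.005 fully down; sprung, about 5 N at the bottom. It counts as pressed beyond 0.0035.
- key_bar_top (a point): Centre of the top face of the bar-shaped key (14 x 36 mm, long along the sealer's y, white, on a black collar), about 68 mm above the worktop; z up.
- key_bar (a joint): Travel of the bar-shaped key, as for the small round key.
- key_large_top (a point): Centre of the top face of the large round key (34 mm in diameter, white, on a black collar), not to be pressed. The three keys stand 56 mm apart, in any order.
- key_large (a joint): Travel of the large round key, as for the small one.
- shaker: Salt shaker of glass with a grey top, 44 mm wide, 90 mm high; origin at its underside. Bystander.
- mug: Green and white mug, 78 mm wide, 116 mm with its handle, 101 mm high; origin at its underside. Bystander.
- fish_tin: Flat round fish tin, 86 mm wide, 40 mm high; origin at its underside. Bystander.

How it is judged (in metres and radians):
On the way, in this order (a step that is already met when the one before it is completed fails the run):
1. the small round key has been pressed down (value of joint key_small above 0.0035 m), for 0.04 s.
2. the small key has come up and the bar key has been pressed down (value of joint key_bar above 0.0035 m and value of joint key_small below 0.0015 m), for 0.04 s.
3. both keys are up and the cap has snapped over the bumps of the nozzle (horizontal distance between cap_grip and nozzle_foot below 0.005 m and z of cap_grip in the frame of nozzle_foot below 0.0505 m and angle between cap_grip's own z axis and vertical below 0.1 rad and value of joint each of key_bar, key_small below 0.0015 m), for 0.1 s.
At the end, for the whole second after the job is handed in: The cap is snapped on: its axis within 5 mm of the nozzle's, upright within 0.1 rad, its underside less than 8.5 mm above the deck; the gripper still presses it (over 2 N of contact) so that the seal stays squeezed by more than 2 mm; the small and bar keys are up again (under 1.5 mm of travel) (all of step 3 and value of joint seal above 0.002 m and contact force between any of the fingers, the arm and cap above 2 N); the arm keeps its last pose, push and grip.
It fails at once if the large round key is pressed (value of joint key_large above 0.002 m).
It fails at once if the small and the bar key are down together (value of joint each of key_small, key_bar above 0.002 m).
It fails at once if the shaker, mug or fish tin is shoved or tipped (distance of any of shaker, mug, fish_tin from where it was at the start of the episode above 0.03 m or angle between any of shaker, mug, fish_tin's own z axis and vertical above 0.5 rad).
It also fails if it takes over 48 s, if anything falls off the work surface, if the arm or the gripper's body presses on something with over 40 N, if the wrist force passes 120 N, or if a joint passes its speed limit or range.

## Working session

There is one attempt and no reset: what is moved stays moved. The work goes in short steps, each a Python script; the robot and the scene stay as the last script left them, time stands still between calls to the robot, and variables do not carry over. Pictures are saved under pics/ and viewed, at most 10 in all, crops included, and the job is handed in when it is done.

```bash
mkdir -p pics; cat > h.py <<'E'
from plant import *
import numpy as np, cv2
from scipy.spatial.transform import Rotation as R
def ext(cam, st=None):
    c=get_calibration(cam)
    if cam!="wrist": return np.array(c["extrinsics"])
    T=np.eye(4);T[:3,:3]=R.from_euler('xyz',st["eef_rot"],degrees=True).as_matrix();T[:3,3]=st["tcp_pos"]
    return T@np.array(c["hand_eye"])
def snap(cam,fn=None):
    st=sense();im,d=read_camera(cam)
    if fn: cv2.imwrite(fn,im[:,:,::-1])
    return im,d,ext(cam,st)
def cloud(d,cam,E):
    c=get_calibration(cam);K=np.array(c["K"]);h,w=d.shape
    u,v=np.meshgrid(np.arange(w),np.arange(h))
    D=np.array([c["k1"],0,0,0,0],float)
    p=cv2.undistortPoints(np.stack([u,v],-1).reshape(-1,1,2).astype(np.float64),K,D).reshape(h,w,2)
    P=np.stack([p[...,0]*d,-p[...,1]*d,-d],-1)
    W=P@E[:3,:3].T+E[:3,3]; W[d==0]=np.nan
    return W
def project(P,cam,E):
    c=get_calibration(cam);q=np.linalg.inv(E)@np.append(P,1)
    x,y=q[0]/-q[2],-q[1]/-q[2];s=1+c["k1"]*(x*x+y*y);K=np.array(c["K"])
    return np.array([K[0,0]*x*s+K[0,2],K[1,1]*y*s+K[1,2]])
def spot(q,cam,E):
    return [(round(r["score"],2),(E@np.append(r["centre"],1))[:3].round(4).tolist()) for r in spot_in(q,cam)[:2]]
E
python3 - <<'E'
from h import *
print(sense())
for cam in ("top","scene"):
    im,d,E=snap(cam,f"pics/{cam}1.png")
    W=cloud(d,cam,E); np.save(f"{cam}.npy",W)
    for q in ["sealer","nozzle_tip","seal","cap_grip","key_small_top","key_bar_top","key_large_top","shaker","mug","fish_tin"]:
        r=spot(q,cam,E); print(cam,q,r,[project(np.array(x[1]),cam,E).round().tolist() for x in r])
E
```

```text
{'time_s': 0.0, 'joint_pos': array([-7.90673871e+01,  3.05720749e+00,  9.24905375e+01,  1.55395756e-03,
        8.45680767e+01, -6.82029800e+00]), 'qd': array([ 0.06930979,  0.03595442, -0.01804134,  0.11745731, -0.05288901,
        0.05871421]), 'joint_efforts': array([-1.69085208e-03, -3.93679583e+01, -3.70178318e+01, -2.23491811e-04,
        7.23318910e-03,  1.30746596e-05]), 'tcp_pos': array([ 0.19044636, -0.59467581,  0.24707974]), 'eef_rot': array([-1.79885182e+02, -1.52902098e-02,  1.77527469e+01]), 'force': array([-0.25784917,  0.52150876,  0.05641465]), 'torque': array([-0.04053181,  0.0161562 ,  0.05998324]), 'grip_force': 0.0, 'finger_gap': 0.08534932704787877}
top sealer [(0.74, [0.5503, -0.0267, 0.0538]), (0.7, [0.574, -0.1026, 0.0622])] [[305.0, 228.0], [331.0, 221.0]]
top nozzle_tip [(0.89, [0.5528, -0.024, 0.0515])] [[304.0, 227.0]]
top seal [(0.6, [0.5733, -0.1044, 0.0602])] [[332.0, 221.0]]
top cap_grip [(0.46, [0.4756, -0.2906, 0.0276])] [[393.0, 259.0]]
top key_small_top [] []
top key_bar_top [] []
top key_large_top [] []
top shaker [] []
top mug [(0.91, [0.6528, 0.3853, 0.0556])] [[170.0, 186.0]]
top fish_tin [(0.77, [0.7886, 0.0822, 0.0342])] [[275.0, 150.0]]
scene sealer [(0.62, [0.5543, -0.091, 0.0554])] [[303.0, 210.0]]
scene nozzle_tip [(0.57, [0.5509, -0.0912, 0.0586])] [[302.0, 210.0]]
scene seal [] []
scene cap_grip [(0.76, [0.4655, -0.3022, 0.0277])] [[306.0, 263.0]]
scene key_small_top [] []
scene key_bar_top [(0.66, [0.4912, -0.5178, 0.0538]), (0.5, [0.5094, 0.0032, 0.0672])] [[353.0, 304.0], [279.0, 196.0]]
scene key_large_top [(0.48, [0.5261, -0.0505, 0.0714])] [[290.0, 202.0]]
scene shaker [(0.62, [0.491, -0.517, 0.0519])] [[352.0, 304.0]]
scene mug [(0.67, [0.6473, 0.3571, 0.0727])] [[277.0, 146.0]]
scene fish_tin [(0.67, [0.7814, 0.0611, 0.036])] [[340.0, 179.0]]
```

View pics/top1.png

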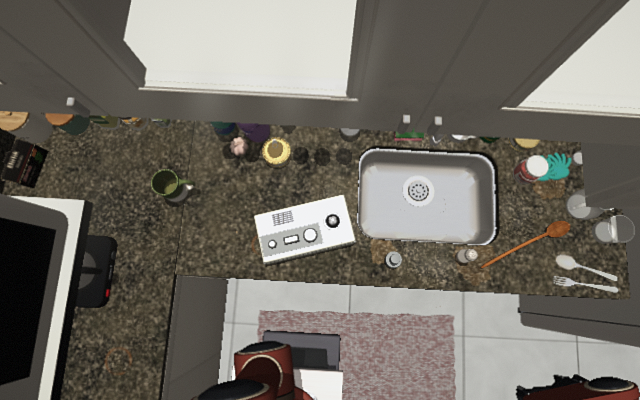

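View pics/scene1.png

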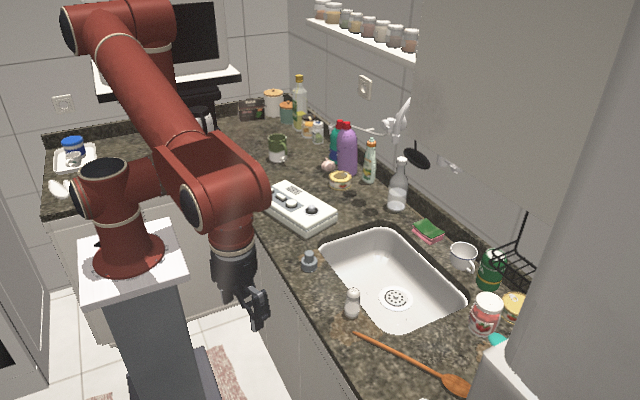

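The top view shows the nozzle at (332,221), the small key at (271,244), the bar key at (291,239) and the large key at (310,235). The cap is at (393,259) and the shaker at (467,256). Next I go above the sealer for a close wrist view.

```bash
python3 - <<'E'
from h import *
W=np.load("top.npy")
for n,(u,v) in dict(small=(271,244),bar=(291,239),large=(310,235),noz=(332,221),cap=(393,258),shaker=(467,256)).items(): print(n,W[v,u].round(3))
m=(W[...,2]>.045)&(W[...,2]<.08)&(W[...,0]>.4)&(W[...,0]<.68)&(W[...,1]<.17)&(W[...,1]>-.2)
pts=W[m][:,:2].astype(np.float32); r=cv2.minAreaRect(pts*1000); print(r)
goto([0.50,0.0,0.30],[180,0,17.75]) 
im,d,E=snap("wrist","pics/w1.png"); np.save("w1.npy",cloud(d,"wrist",E))
for q in ["nozzle_tip","seal","cap_grip","key_small_top","key_bar_top","key_large_top"]:
    r=spot(q,"wrist",E); print(q,r,[project(np.array(x[1]),"wrist",E).round().tolist() for x in r])
print(sense()["time_s"],sense()["tcp_pos"],sense()["eef_rot"],sense()["joint_pos"],E[:3].round(3))
E
```

```text
small [0.496 0.066 0.068]
bar [0.514 0.01  0.068]
large [ 0.529 -0.044  0.067]
noz [ 0.572 -0.105  0.076]
cap [ 0.478 -0.287  0.052]
shaker [ 0.493 -0.491  0.082]
((551.3753051757812, -23.422225952148438), (144.68222045898438, 274.8573303222656), 16.781200408935547)
nozzle_tip [(0.77, [0.5615, -0.0278, 0.0497]), (0.5, [0.5792, -0.102, 0.0603])] [[363.0, 120.0], [440.0, 126.0]]
seal [(0.68, [0.5783, -0.1035, 0.0638]), (0.47, [0.5569, -0.0237, 0.054])] [[442.0, 127.0], [358.0, 123.0]]
cap_grip [(0.97, [0.4786, -0.2822, 0.0261]), (0.59, [0.5289, -0.0424, 0.0701])] [[537.0, 251.0], [368.0, 157.0]]
key_small_top [(0.63, [0.5013, 0.0612, 0.0676])] [[262.0, 151.0]]
key_bar_top [(0.58, [0.5172, 0.0141, 0.0678])] [[311.0, 151.0]]
key_large_top [(0.79, [0.5295, -0.042, 0.0659])] [[368.0, 156.0]]
3.8417 [ 5.00025932e-01 -2.41629573e-04  2.99959914e-01] [-1.79998155e+02  6.04082622e-03  1.77240364e+01] [-8.56091419e+00 -1.59087527e+01  1.04961934e+02 -1.02070518e-03
  9.09530520e+01  6.37150325e+01] [[ 0.304  0.917  0.258  0.566]
 [-0.953  0.293  0.082  0.019]
 [-0.    -0.271  0.963  0.426]]
```

View pics/w1.png

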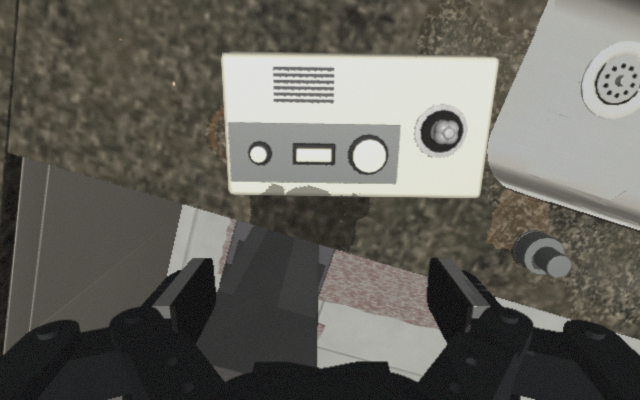

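The wrist view shows the small key at (260,153), the bar at (314,154), the large key at (368,155), the nozzle at (443,130) and the cap at (550,258). I refine these positions from the depth image and press the two keys.

```bash
python3 - <<'E'
from h import *
W=np.load("w1.npy")
def comp(lo,hi,x,y,rad):
    m=(W[...,2]>lo)&(W[...,2]<hi)&(np.hypot(W[...,0]-x,W[...,1]-y)<rad)
    p=W[m]; 
    return ((p.min(0)+p.max(0))/2).round(4),np.median(p,0).round(4),len(p)
k={}
for n,x,y in (("small",.499,.064),("bar",.515,.012),("large",.529,-.043)):
    k[n]=comp(.063,.075,x,y,.028); print(n,k[n])
print("noz",comp(.073,.09,.577,-.104,.03)); print("cap",comp(.045,.065,.478,-.285,.04))
s,b=k["small"][0],k["bar"][0]
rpy=[180,0,16.8]
move_gripper(0.0)
for n in ("small","bar"):
    p=k[n][0]; zt=k[n][1][2]+.017
    goto([p[0],p[1],zt+.03],rpy); line_to([p[0],p[1],zt+.006],vel=.08)
    f0=sense()["force"]
    hit=line_to([p[0],p[1],zt-.0075],vel=.015,f_stop=8); pause(.15)
    s=sense(); print(n,hit,s["tcp_pos"][2]-.017,zt-.017,s["force"]-f0,s["finger_gap"])
    line_to([p[0],p[1],zt+.03],vel=.1); pause(.1)
print(sense()["time_s"])
E
```

```text
small (array([0.4974, 0.0642, 0.0667]), array([0.4976, 0.0641, 0.0681]), 221)
bar (array([0.5135, 0.0109, 0.0665]), array([0.5139, 0.0108, 0.0681]), 496)
large (array([ 0.5295, -0.0426,  0.0669]), array([ 0.53  , -0.0423,  0.0681]), 871)
noz (array([ 0.5746, -0.1056,  0.0777]), array([ 0.5745, -0.1044,  0.0778]), 478)
cap (array([ 0.4763, -0.2917,  0.0515]), array([ 0.4769, -0.288 ,  0.0558]), 598)
small True 0.06301069890555176 0.0681 [-2.34424947  0.60944461  5.79910509] 6.552490192404037e-05
bar True 0.06300744319109772 0.0681 [-1.6448974   0.55396169  4.60181273] -0.00023069048662454811
9.675
```

```bash
cat >> h.py <<'E'
def circ(W,lo,hi,x,y,rad):
    m=(W[...,2]>lo)&(W[...,2]<hi)&(np.hypot(W[...,0]-x,W[...,1]-y)<rad); p=W[m]
    (cx,cy),r=cv2.minEnclosingCircle((p[:,:2]*1000).astype(np.float32))
    return round(cx,1),round(cy,1),round(2*r,1),(p.mean(0)*1000).round(1).tolist(),len(p)
E
python3 - <<'E'
from h import *
ax=np.array([np.cos(np.radians(17)),np.sin(np.radians(17))])
ims=[]
for n,c in (("noz",(.5745,-.105)),("cap",(.477,-.288))):
    q=np.array(c)-.03*ax
    goto([*q,.16],[180,0,16.8]); 
    if n=="cap": move_gripper(.085)
    pause(.2)
    im,d,E=snap("wrist"); W=cloud(d,"wrist",E); np.save(n+".npy",W); ims.append(im)
    if n=="noz":
        for lo,hi in ((.0785,.085),(.074,.085),(.065,.085),(.0585,.0645)): print(n,lo,circ(W,lo,hi,*c,.025))
    else:
        for lo,hi in ((.052,.06),(.022,.032)): print(n,lo,circ(W,lo,hi,*c,.035))
    print(spot("cap_grip" if n=="cap" else "nozzle_tip","wrist",E), E[:3,3], project(np.array([*c,.08 if n=="noz" else .056]),"wrist",E))
cv2.imwrite("pics/close.png",np.hstack([i[:,:,::-1] for i in ims])[::1,::2][:, :]) if 0 else cv2.imwrite("pics/close.png",cv2.resize(np.vstack([i[:,:,::-1] for i in ims]),(480,600)))
print(sense()["time_s"],sense()["joint_pos"])
E
```

```text
noz 0.0785 (575.5, -105.1, 18.6, [575.1, -105.5, 80.1], 462)
noz 0.074 (575.1, -105.6, 25.0, [575.7, -105.4, 78.0], 1167)
noz 0.065 (575.0, -105.6, 25.7, [576.0, -105.2, 77.6], 1278)
noz 0.0585 (573.6, -106.2, 44.8, [576.9, -105.0, 62.1], 2086)
[(0.85, [0.5657, -0.0319, 0.0515]), (0.68, [0.4902, -0.2841, 0.0249])] [ 0.61132748 -0.09373708  0.28444107] [321.64432756 169.29995839]
cap 0.052 (475.7, -291.8, 27.6, [476.2, -291.7, 56.1], 1358)
cap 0.022 (475.7, -292.0, 47.8, [479.3, -290.6, 28.1], 1837)
[(0.91, [0.4781, -0.2925, 0.0229])] [ 0.514304   -0.27807029  0.28572177] [319.0839967  162.75857415]
12.5083 [-4.14404057e+01 -4.86473498e+00  1.08858333e+02 -1.40035236e-03
  7.60029132e+01  3.17634972e+01]
```

View pics/close.png

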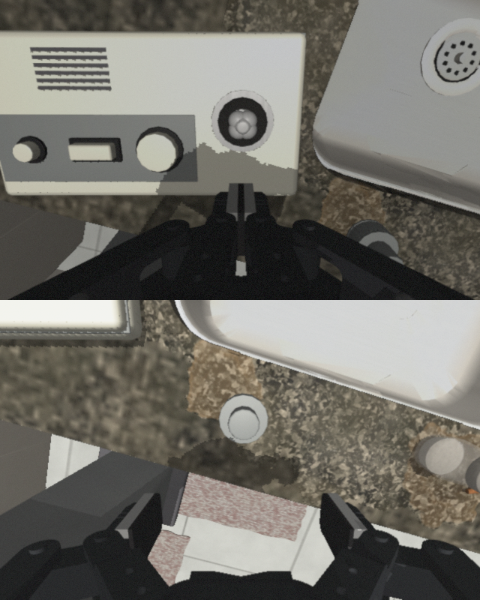

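The close view shows the nozzle at about (242,122) and the cap at about (243,418), both matching the depth fits. Now I grasp the cap, lift it and check it in the hand.

```bash
python3 - <<'E'
from h import *
c=np.array([.4757,-.2918]); rpy=[180,0,16.8]
goto([*c,.12],rpy); line_to([*c,.045],vel=.08)
print(sense()["force"]); move_gripper(0.0); pause(.2)
s=sense(); print(s["finger_gap"],s["grip_force"],s["force"],s["tcp_pos"])
line_to([*c,.155],vel=.12); pause(.2)
s=sense(); im,d,E=snap("wrist","pics/held.png"); W=cloud(d,"wrist",E); np.save("held.npy",W)
print(s["finger_gap"],s["tcp_pos"],s["eef_rot"],s["time_s"])
print(circ(W,.132,.144,*c,.03), circ(W,.155,.175,*c,.02))
E
```

```text
[-0.50205656  0.29694027 -0.06931169]
0.02608363626610999 59.27753368028789 [-0.40250699  0.30148561  2.74883739] [ 0.47595959 -0.29197263  0.04537583]
0.026040589683903485 [ 0.47527918 -0.29146983  0.15395246] [-1.79914427e+02  5.84427350e-02  1.68023862e+01] 15.95
(479.2, -291.3, 46.8, [489.9, -287.9, 137.2], 2930) (476.2, -291.6, 39.4, [478.4, -291.3, 165.2], 6032)
```

View pics/held.png

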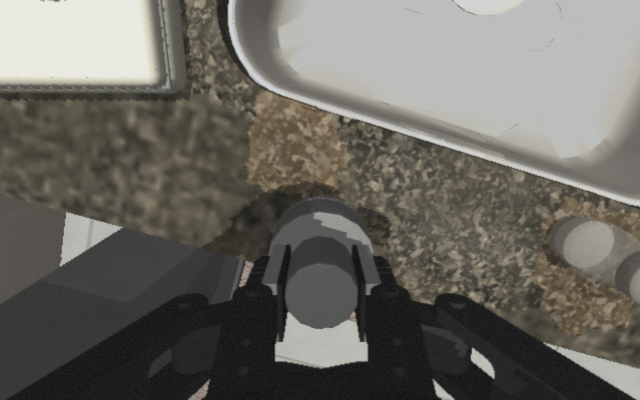

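The cap is held upright: the stem top is at (321,296) and the skirt is visible below it. I check how well it is centred in the hand.

```bash
python3 - <<'E'
from h import *
W=np.load("held.npy"); im=cv2.imread("pics/held.png")
z0=W[297,320,2]; print(z0)
m=((abs(W[...,2]-z0)<.0025)&(np.hypot(W[...,0]-W[297,320,0],W[...,1]-W[297,320,1])<.018)).astype(np.uint8)
m=cv2.morphologyEx(m,cv2.MORPH_OPEN,np.ones((5,5)))
T=np.array([.4753,-.2915]); Rm=R.from_euler('z',16.8,degrees=True).as_matrix()[:2,:2]
p=(W[m>0][:,:2]-T)@Rm*1000
(c,r)=cv2.minEnclosingCircle(p.astype(np.float32)); print(c,r,p.min(0),p.max(0),len(p),np.median(p,0))
z1=W[225,320,2]; q=W[(abs(W[...,2]-z1)<.003)&(np.hypot(W[...,0]-T[0],W[...,1]-T[1])<.035)]; q=(q[:,:2]-T)@Rm*1000
print(z1,q.min(0),q.max(0))
E
```

```text
0.16500607154337643
(0.3209383487701416, -0.7986133694648743) 14.126051902770996 [-13.12335414 -14.10908162] [14.41173051 12.28543211] 3938 [ 1.25781416 -0.7377887 ]
0.13637987389584547 [  3.51699301 -24.33089593] [24.14475587 22.44863657]
```

```bash
python3 - <<'E'
from h import *
n=np.array([.5746,-.1046]); rpy=[180,0,16.8]
goto([*n,.16],rpy); line_to([*n,.132],vel=.08); pause(.2)
f0=sense()["force"]; print(f0, sense()["tcp_pos"])
for z in (.119,.113,.107,.1045,.103):
    hit=line_to([*n,z],vel=.03,f_stop=30); pause(.15)
    s=sense(); print(z,hit,s["tcp_pos"].round(4),(s["force"]-f0).round(1),s["finger_gap"].round(4),s["torque"].round(2))
    if hit: break
im,d,E=snap("wrist","pics/on.png"); np.save("on.npy",cloud(d,"wrist",E)); print(s["time_s"],s["eef_rot"])
E
```

```text
[ 0.06863592 -0.44697303 -0.27030027] [ 0.5750294  -0.10474155  0.13265601]Traceback (most recent call last):
  File "<stdin>", line 7, in <module>
AttributeError: 'float' object has no attribute 'round'
```

```bash
python3 - <<'E'
from h import *
n=np.array([.5746,-.1046]); f0=np.array([.07,-.45,-.27])
for z in (.119,.113,.107,.1045,.103):
    hit=line_to([*n,z],vel=.03,f_stop=30); pause(.15)
    s=sense(); print(z,hit,s["tcp_pos"].round(4),(s["force"]-f0).round(1),round(s["finger_gap"],4),s["torque"].round(2))
    if hit: break
im,d,E=snap("wrist","pics/on.png"); np.save("on.npy",cloud(d,"wrist",E)); print(s["time_s"],s["eef_rot"])
E
```

```text
0.119 False [ 0.5749 -0.1048  0.1194] [ 0.6 -2.2  5.4] 0.0262 [-0.42  0.01  0.03]
0.113 False [ 0.5741 -0.1045  0.1115] [ 3.7 -2.5 -6.2] 0.0261 [-0.54 -0.88  0.04]
0.107 False [ 0.5742 -0.1042  0.1069] [-0.2  1.   0.6] 0.0259 [0.01 0.08 0.02]
0.1045 False [ 0.5747 -0.1044  0.1049] [-1.8  1.7  3.8] 0.0261 [ 0.3   0.35 -0.02]
0.103 False [ 0.5748 -0.1044  0.1036] [-2.9  2.   6.2] 0.0262 [ 0.29  0.51 -0.04]
20.4917 [-1.79982840e+02 -1.70514562e-02  1.68003649e+01]
```

View pics/on.png

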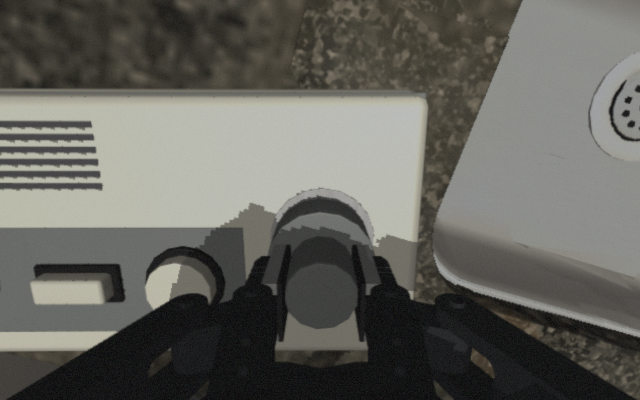

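The cap sits flat round the nozzle at (320,290). The force first peaked, then reversed as it snapped, and is now rising on the seal at about 6 N, or roughly 3.4 mm of squeeze. I add a little preload and hand in.

```bash
python3 - <<'E'
from h import *
line_to([.5746,-.1046,.1025],vel=.02,f_stop=10); pause(.4)
s=sense(); print(s["tcp_pos"],s["force"],s["finger_gap"],s["grip_force"],s["time_s"])
if s["force"][2]>5: print(job_done())
E
```

```text
[ 0.5747871  -0.10443099  0.10342764] [-2.29362159  2.53239544  6.73461832] 0.02625932628112912 60.90561355653335 21.1917
the job is handed in; nothing more can be done
None
```

I pressed the small and bar keys in turn, snapped the cap over the nozzle and handed the job in at 21.2 s, with the gripper still holding it down at about 7 N (an estimated 3.5 mm of seal squeeze); no verdict came back.

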